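# Push the long filter tube home in its push-fit collet

## Task

Take the longer of the two steel tubes out of the wooden stand and push it, upright, straight down into the open collet of the water filter, against the stiff seal inside, until it bottoms; then let go of it. Leave the shorter tube standing in the stand, and leave the glass beside the filter standing where it is.

Things in the scene. Friction and masses are not known exactly. Their poses are not given: they have to be found in the camera images.
- long_tube: The longer steel tube, 22 mm in diameter, 170 mm long, about 80 g, looks hollow but is closed; it stands upright in one of the two holes of the stand, 40 mm deep in it, so 130 mm show. A thin dark ring 62 mm above its foot marks the full insertion depth. Origin: centre of its foot (lower end, with a 2 mm chamfer); z runs along the tube to its top.
- short_tube: The shorter steel tube, same diameter of 22 mm and same dark ring, only 110 mm long; it stands in the other hole of the stand, 70 mm of it showing. To be left there. Origin: centre of its foot; z up along the tube.
- stand: Light wooden block, 70 (x) x 170 (y) x 55 (z) mm, fixed to the worktop, with two vertical blind holes 24 mm wide and 40 mm deep at y = -45 mm and y = +45 mm; which tube stands in which hole varies. Origin: centre of its underside.
- filter: Worktop water filter fixed to the worktop: grey base plate 165 (x) x 176 (y) x 16 mm, a white cartridge with grey end caps lying along y at its back (highest point 88 mm above the worktop), and two upright grey collets with flared mouths at its front, at x = -42 mm, y = -44 mm (open) and y = +44 mm (closed by a black plug, top 91 mm above the worktop). Origin: centre of the underside of the base; front is -x.
- port (a point): Centre of the mouth of the open collet, 84 mm above the worktop; z up, along the bore. The flared mouth is 48 mm wide and narrows over 20 mm to a bore 25 mm wide. When home, the tube's foot is 62 mm below this point and the tube's dark ring is level with it.
- seal (a joint): Travel of the stiff rubber seal disc inside the open collet, in m: 0 = up, as at the start, its face 42 mm below the mouth; 0.020 = fully down, bottomed. It needs about 8 N of push to slide, more when pushed fast, and stays where it is pushed; the tube's own weight does not move it.
- glass_cup: Small clear ribbed drinking glass, 58 mm in diameter, 70 mm high, standing on the worktop between the filter and the stand. To be left alone. Origin: centre of its underside.
Things that resemble listed ones, but are neither listed nor needed, are in the scene too. What is shaped like the long_tube but blue is not meant.

How it is judged:
By the outcome, as a careful person would: the job done as asked, in the order asked, and still so for the second after the job is handed in, with the robot touching nothing.
It also fails if it takes over 40 s, if anything falls off the work surface, if the arm or the gripper's body presses on something with over 40 N, if the wrist force passes 120 N, or if a joint passes its speed limit or range.

## Robot

A 6-joint arm with a two-finger parallel gripper is mounted at the origin on a cart in front of the work surface, level with it; the furniture and walls round the work are solid. World frame = base frame: x ahead of the robot, y to its left, z up, the work surface at z = 0. Lengths are in m, angles in rad, forces in N, time in s.
With the tool pointing down it reaches from about 0.35 to 0.85 m from the base axis. Payload 8.1 kg.
Tool frame: the origin (TCP) lies between the finger pads; the fingertips stand nose_length ahead of it and the grasp point (between the pads) lies 2 mm behind it (nose_length is the distance from the TCP to the fingertips, in m); z points along the fingers, x is the direction in which the jaws open and shut, and the axes are right-handed (so a half turn about z gives the same grasp; the last joint's range is limited). The gripper opens to 93 mm and grips with 3 to 60 N. Pads are 15 mm wide; open, the fingers measure 128 mm over their backs; the gripper's body (75 mm by 188 mm) begins 65 mm behind the grasp point.
Start: joints at [1.157, 0.13, 1.488, -0, 1.523, -0.085], TCP at [0.194, 0.568, 0.236] pointing down, gripper open.
Joint ranges: [-2.96, 2.96], [-0.89, 2.26], [0.02, 2.5], [-1.34, 4.48], [0, 2.73], [-2.66, 2.66]. Speed limits (rad/s): [2.39, 2.39, 2.79, 3.14, 3.14, 3.14].

## Interface

Orientations are given as a rotation vector (axis times angle).
In Python, from plant import * gives the robot as it stands.
- The arm moves only by the tool carry_out, never from a script. Its argument "steps" is a list of rows, each an object with "xyz": the shift along the world's x, y, z in cm, a list of three; "rot": the turn, a rotation vector about the world's x, y, z in degrees, a list of three. In form: [{"xyz": [tx, ty, tz], "rot": [rx, ry, rz]}, ...]. A call has 1 to 10 rows; each row is the pose to reach, as a shift and turn from the pose commanded when the call began; what a row does not reach only later rows make up. A row lasts 1/10 s, in which the tool goes at most 50 mm and 8.59 degrees, less where a joint would pass 70% of its speed; a pose out of reach is approached as far as the arm can. A call with a gripper value outside its range is refused whole. "grip" is the opening, from 0 (shut) to 1 (fully open), set as the call begins (left out, the last holds). The fingers move at their own pace and stop on an object; "force" is the grip in N (left out, the last holds). Time passes only in rows, so rows that repeat a pose let the fingers close. It gives the time, the measured TCP pose, the force and the opening at its end, in the units of the state.
- read_state(): the state, without advancing time (a new reading comes with each control period).
- read_camera(name): name is "scene" or "side" or "wrist"; returns the picture (480x640x3 uint8, red, green, blue); there is no depth.
- calibration(name): a dict with "fov_y" (degrees; the focal length in pixels is half the picture's height over the tangent of half this angle, whatever the lens; pixels are square), "cx", "cy" (the principal point, pixels), "xyz" and "attitude" of the camera in the world. Camera axes: x right, y down, z forward; pixel columns grow to the right and rows downward; lengths in m; the calibration is good to about 2 mm. The wrist camera is an equidistant fisheye: a pixel r from the principal point sees the ray r / f radians off the axis. A picture is of the moment at which its call begins: read the wrist's pose just before it. calibration takes no time and is no camera call; for the wrist camera it gives the pose at the moment of the call.
- close_job(): hands the job in, once; it reports no verdict.
The state is a dict: "t": time; "q": joint angles; "dq": joint speeds; "joint_torque": joint torques, N m; "tool_pos": TCP position; "orientation": TCP orientation; "force": force on the tool from outside, world axes, zero at the start; "wrist_torque": the same for the moment, N m; "opening": finger opening in m.
Only numpy, scipy, OpenCV 4.12 (cv2) and the standard library are available. Lean on these libraries where they do the work, as an engineer would, in place of code of your own. Each camera call takes 0.05 s, during which the arm holds its last target.

## Working session

There is one attempt and no reset: what is moved stays moved. The work goes in short steps, Python scripts to look and compute and a tool call to move; the robot and the scene stay as the last step left them, time stands still between calls to the robot, and variables do not carry over. Pictures are saved under pics/ and viewed, and the job is handed in when it is done.

Besides the shell and the picture viewer there is one more tool, called after ">>>" by a JSON object that holds its "fn" and its "kwargs". carry_out: Moves the arm, as the interface text tells. Its arguments: {"type":"object","properties":{"steps":{"type":"array","items":{"type":"object","properties":{"xyz":{"type":"array","items":{"type":"number"}},"rot":{"type":"array","items":{"type":"number"}}}}},"grip":{"type":"number"},"force":{"type":"number"}},"required":["steps"]}

```bash
mkdir -p pics; ls
python3 - <<'E'
from plant import *
import cv2
s=read_state(); print(s)
for n in ("scene","side","wrist"):
    c=calibration(n); print(n,c)
    cv2.imwrite(f"pics/{n}0.png",cv2.cvtColor(read_camera(n),cv2.COLOR_RGB2BGR))
E
```

```text
pics
{'t': 0.0, 'q': array([ 1.15659429e+00,  1.31117617e-01,  1.48923977e+00, -2.29869995e-05,
        1.52296379e+00, -8.54364550e-02]), 'dq': array([ 0.00086046,  0.00034795, -0.00092332,  0.00099458,  0.00206982,
       -0.00023566]), 'joint_torque': array([-2.02860106e-04, -5.59889138e+01, -4.91727233e+01,  7.67085934e-02,
        3.63803166e-02, -1.70477392e-04]), 'tool_pos': array([0.19352734, 0.56739602, 0.2346351 ]), 'orientation': array([ 2.55428463e+00,  1.82744719e+00, -2.31589692e-03]), 'force': array([-0.84878181, -0.9725526 , -0.15373165]), 'wrist_torque': array([ 0.01733033,  0.02260477, -0.02048941]), 'opening': 0.09292863668786028}
scene {'fov_y': 45.14178864306161, 'cx': 320.53143662799744, 'cy': 239.80032806040933, 'xyz': array([-0.02198093, -0.33021742,  0.70596059]), 'attitude': array([-2.12183102,  1.05403408, -0.47148213])}
side {'fov_y': 43.654987321922945, 'cx': 321.2194680804508, 'cy': 231.80994625284558, 'xyz': array([ 0.04938976, -0.69152505,  0.46149009]), 'attitude': array([-1.92916271,  0.50763591, -0.35481492])}
wrist {'fov_y': 65.70646984690485, 'cx': 316.04967969403555, 'cy': 239.18961121743388, 'xyz': array([0.12450985, 0.59243529, 0.3836421 ]), 'attitude': array([2.37020811, 1.69625557, 0.22387064])}
```

View pics/scene0.png

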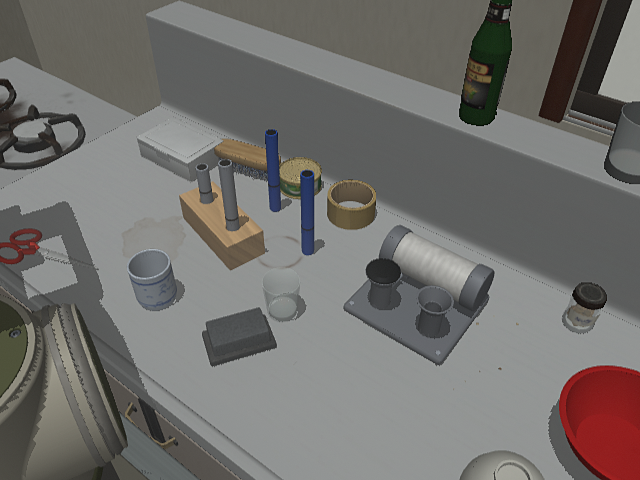

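View pics/side0.png

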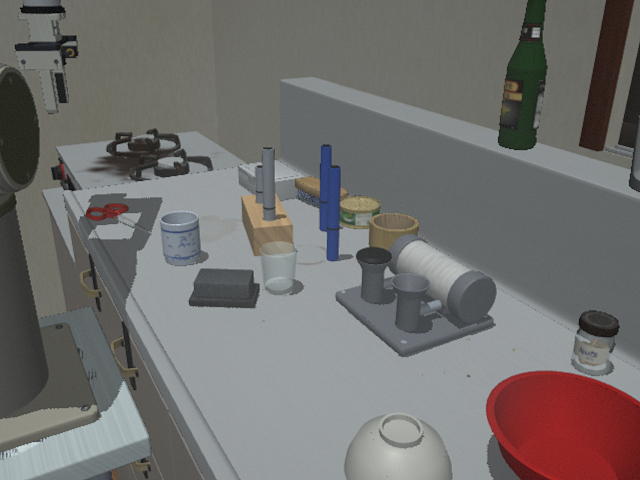

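View pics/wrist0.png

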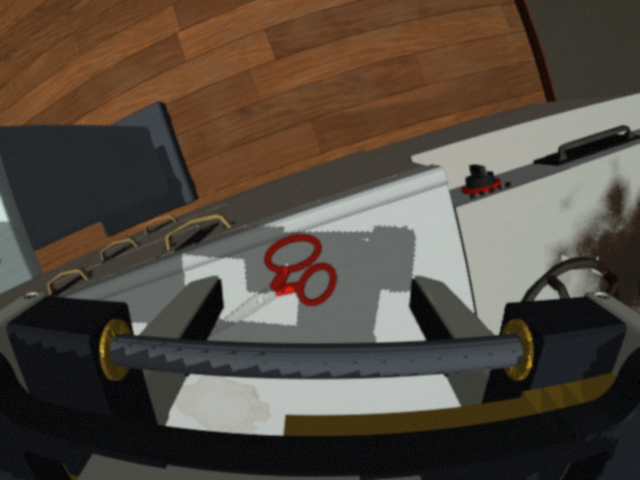

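The long tube is in the near hole: its top is at scene (227,163) and side (268,150). The open collet is at scene (435,295) and side (411,283). The two blue tubes are decoys. I'll zoom in to get precise pixels.

```bash
cat > h.py <<'E'
import numpy as np, cv2
from scipy.spatial.transform import Rotation as R
def ray(c,u,v,fish=False):
    f=240/np.tan(np.radians(c['fov_y'])/2)
    x,y=(u-c['cx'])/f,(v-c['cy'])/f
    if fish:
        r=np.hypot(x,y); d=np.array([x/r*np.sin(r),y/r*np.sin(r),np.cos(r)]) if r>0 else np.array([0,0,1.])
    else: d=np.array([x,y,1.])
    return R.from_rotvec(c['attitude']).apply(d/np.linalg.norm(d))
def plane(c,u,v,z,fish=False):
    d=ray(c,u,v,fish); return c['xyz']+d*(z-c['xyz'][2])/d[2]
def tri(c1,p1,c2,p2):
    a,b=ray(c1,*p1),ray(c2,*p2); A=np.stack([a,-b],1)
    s=np.linalg.lstsq(A,c2['xyz']-c1['xyz'],rcond=None)[0]
    P,Q=c1['xyz']+a*s[0],c2['xyz']+b*s[1]
    return (P+Q)/2,np.linalg.norm(P-Q)
def proj(c,p):
    f=240/np.tan(np.radians(c['fov_y'])/2)
    q=R.from_rotvec(c['attitude']).inv().apply(np.asarray(p)-c['xyz'])
    return q[0]/q[2]*f+c['cx'],q[1]/q[2]*f+c['cy']
E
python3 - <<'E'
import cv2
a=cv2.imread('pics/scene0.png');b=cv2.imread('pics/side0.png')
def cr(i,x,y,w,h,n,k):cv2.imwrite(n,cv2.resize(i[y:y+h,x:x+w],None,fx=k,fy=k,interpolation=cv2.INTER_NEAREST))
cr(a,170,140,110,130,'pics/c1.png',4.5)
cr(a,340,220,160,140,'pics/c2.png',4)
cr(b,230,140,80,120,'pics/c3.png',5)
cr(b,330,230,170,130,'pics/c4.png',4)
E
```

```text
(no output)
```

View pics/c1.png

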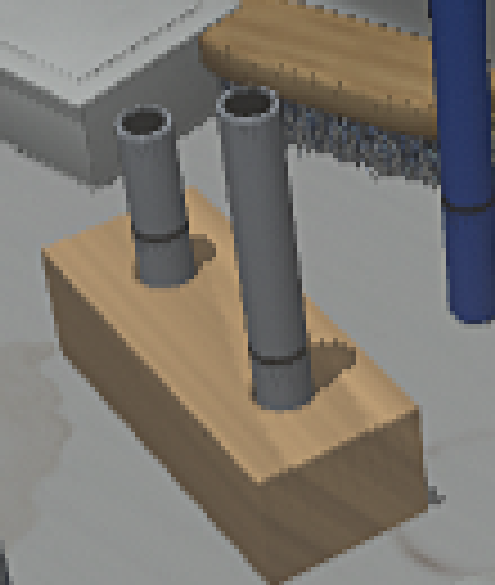

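View pics/c2.png

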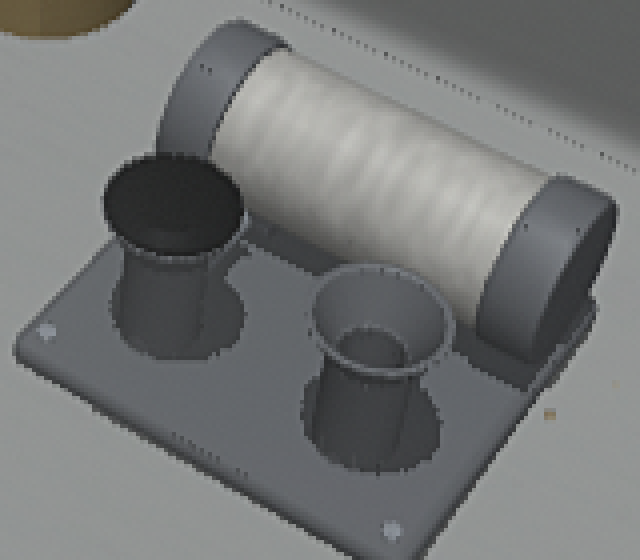

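View pics/c3.png

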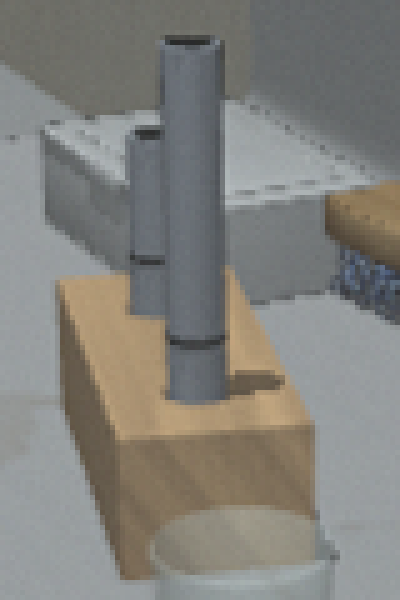

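View pics/c4.png

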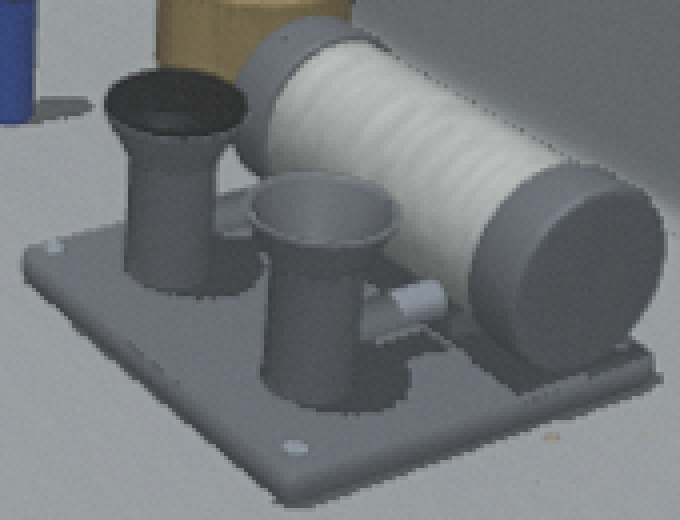

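Run:
```python
from plant import *
from h import *
np.set_printoptions(precision=4,suppress=True)
a,b=calibration('scene'),calibration('side')
for n,p,q,z in [('long',(225.1,162.9),(268.4,148.4),.185),('port',(435.9,300.1),(411.3,282.5),.084),('plug',(383.4,270.8),(374.1,255.6),.091),('short',(202.2,167.1),(259.2,166.5),.125),
 ('blue1top',(272.5,132),(326,147),None),('blue2top',(307.5,173),(334.5,168),None),('glass top',(281,281),(279,249),.07)]:
    P,e=tri(a,p,b,q); print(n,P,'gap',e,plane(a,*p,z or P[2]),plane(b,*q,z or P[2]))
# stand top corners
for n,p in [('near',(170+262/4.5,140+484/4.5)),('right',(170+420/4.5,140+408/4.5)),('left',(170+43/4.5,140+252/4.5)),('back',(170+195/4.5,140+190/4.5))]: print(n,plane(a,*p,.055))
# base corners z=.016
for n,p in [('front',(340+17/4,220+345/4)),('l',(340+110/4,220+238/4)),]: print(n,plane(a,*p,.016))
```

```text
long [0.4794 0.2249 0.183 ] gap 0.0009670226656265208 [0.4781 0.2229 0.185 ] [0.4754 0.2174 0.185 ]
port [ 0.5151 -0.1398  0.0835] gap 0.0010049524063418507 [ 0.5153 -0.14    0.084 ] [ 0.5137 -0.1409  0.084 ]
plug [ 0.5169 -0.0499  0.0852] gap 0.001375686640144937 [ 0.5128 -0.0525  0.091 ] [ 0.5087 -0.0603  0.091 ]
short [0.4993 0.3068 0.1261] gap 0.004095164432244987 [0.503  0.3089 0.125 ] [0.4977 0.3073 0.125 ]
blue1top [0.6057 0.2392 0.1678] gap 0.005395030784153872 [0.6096 0.2402 0.1678] [0.6005 0.2346 0.1678]
blue2top [0.5519 0.1212 0.1669] gap 0.0037281209066185685 [0.5545 0.1216 0.1669] [0.5485 0.1185 0.1669]
glass top [0.4206 0.0689 0.0679] gap 0.0004036437194606865 [0.4194 0.0677 0.07  ] [0.4184 0.0648 0.07  ]
near [0.4347 0.1927 0.055 ]
right [0.5005 0.1745 0.055 ]
left [0.4792 0.3546 0.055 ]
back [0.5452 0.3356 0.055 ]
front [ 0.4756 -0.0113  0.016 ]
l [ 0.5454 -0.0086  0.016 ]
```

Run:
```python
import plant
print([x for x in dir(plant) if not x.startswith('_')], getattr(plant,'nose_length',None))
s=plant.read_state(); print(s['tool_pos'], s['orientation'],s['t'])
from scipy.spatial.transform import Rotation as R
print(R.from_rotvec(s['orientation']).as_matrix())
```

```text
['IKError', 'calibration', 'close_job', 'nose_length', 'read_camera', 'read_state'] 0.017
[0.19354254 0.56746846 0.23482049] [ 2.55440301e+00  1.82752485e+00 -2.00030304e-03] 0.15
[[ 3.22876926e-01  9.46440774e-01 -5.93341996e-04]
 [ 9.46439805e-01 -3.22877448e-01 -1.35974583e-03]
 [-1.47849565e-03 -1.22531927e-04 -9.99998900e-01]]
```

>>> {"fn": "carry_out", "kwargs": {"steps": [{"xyz": [1,-1.2,1]},{"xyz": [3.5,-4.3,2]},{"xyz": [6.4,-7.8,2]},{"xyz": [9.5,-11.5,2]},{"xyz": [12.7,-15.4,2]},{"xyz": [15.9,-19.3,2]},{"xyz": [19,-23.1,2]},{"xyz": [22,-26.7,2]},{"xyz": [25,-30.4,2]},{"xyz": [27.2,-33.1,2]}], "grip": 1}}

```text
validation failed for argument at $.st...
```

>>> {"fn": "carry_out", "kwargs": {"steps": [{"xyz": [0.8,-1.0,0]},{"xyz": [1.2,-1.4,0]},{"xyz": [1.2,-1.4,0]},{"xyz": [1.2,-1.4,0]}]}}

```text
validation failed for argument at $.st...
```

Run:
```python
from plant import *
from h import *
s=read_state(); print(s['t'],s['tool_pos'],s['q'],s['dq'])
c=calibration('wrist'); i=cv2.cvtColor(read_camera('wrist'),cv2.COLOR_RGB2BGR)
cv2.imwrite('pics/w1.png',i); print(c)
cv2.imwrite('pics/sc1.png',cv2.cvtColor(read_camera('side'),cv2.COLOR_RGB2BGR))
```

```text
0.15 [0.19354254 0.56746846 0.23482049] [ 1.15660840e+00  1.30996854e-01  1.48903361e+00 -4.05875148e-06
  1.52304575e+00 -8.54196161e-02] [ 0.00031015 -0.00278221 -0.001999    0.00118639  0.00099615  0.00047375]
{'fov_y': 65.70646984690485, 'cx': 316.04967969403555, 'cy': 239.18961121743388, 'xyz': array([0.12452455, 0.59246904, 0.3837717 ]), 'attitude': array([2.37031207, 1.69627454, 0.22416754])}
```

View pics/w1.png

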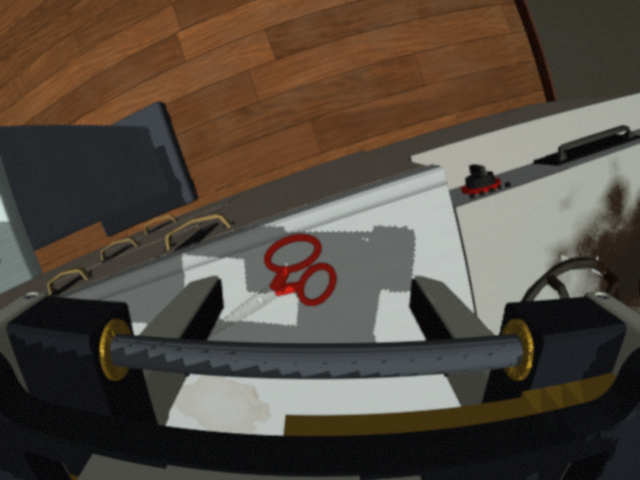

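View pics/sc1.png

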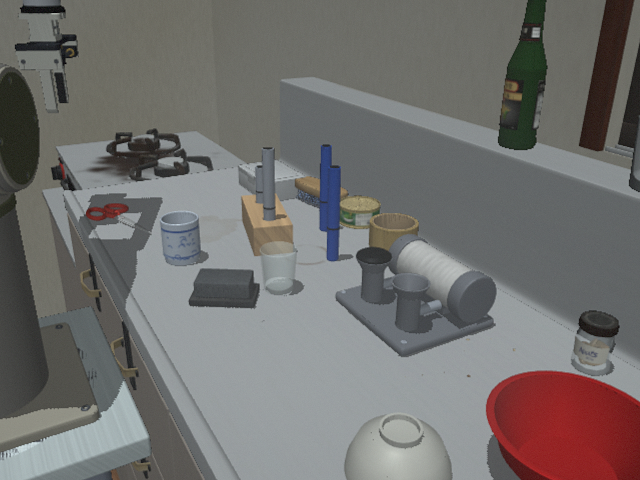

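The move was refused because each row needs `rot`, so nothing moved. I'll resend it with `rot`.

>>> {"fn": "carry_out", "kwargs": {"steps": [{"xyz": [1,-1.2,1],"rot": [0,0,0]},{"xyz": [3.5,-4.3,2],"rot": [0,0,0]},{"xyz": [6.4,-7.8,2],"rot": [0,0,0]},{"xyz": [9.5,-11.5,2],"rot": [0,0,0]},{"xyz": [12.7,-15.4,2],"rot": [0,0,0]},{"xyz": [15.9,-19.3,2],"rot": [0,0,0]},{"xyz": [19,-23.1,2],"rot": [0,0,0]},{"xyz": [22,-26.7,2],"rot": [0,0,0]},{"xyz": [25,-30.4,2],"rot": [0,0,0]},{"xyz": [27.2,-33.1,2],"rot": [0,0,0]}], "grip": 1}}

```text
t: 1.25
tool_pos: [0.4673, 0.2335, 0.2567]
orientation: [2.556, 1.825, 0.002]
force: [-0.2, 0.2, -0.6]
opening: 0.093
```

>>> {"fn": "carry_out", "kwargs": {"steps": [{"xyz": [0.8,-1.0,0],"rot": [0,0,0]},{"xyz": [1.2,-1.4,0],"rot": [0,0,0]},{"xyz": [1.2,-1.4,0],"rot": [0,0,0]},{"xyz": [1.2,-1.4,0],"rot": [0,0,0]}]}}

```text
t: 1.65
tool_pos: [0.4771, 0.2238, 0.2558]
orientation: [-2.554, -1.829, -0.0]
force: [0.6, -0.3, -0.1]
opening: 0.093
```

Run:
```python
from plant import *
from h import *
s=read_state(); print(s['t'],s['tool_pos'],s['q'],s['dq'])
c=calibration('wrist'); i=cv2.cvtColor(read_camera('wrist'),cv2.COLOR_RGB2BGR)
cv2.imwrite('pics/w2.png',i); print(c)
cv2.imwrite('pics/sc2.png',cv2.cvtColor(read_camera('side'),cv2.COLOR_RGB2BGR))
```

```text
1.65 [0.47705606 0.22378623 0.25576355] [ 3.41022318e-01 -7.57800498e-02  1.66162423e+00  4.08880600e-04
  1.55585214e+00 -9.02125385e-01] [ 0.00970362 -0.00016155  0.0020606  -0.00211537 -0.00298397 -0.00172586]
{'fov_y': 65.70646984690485, 'cx': 316.04967969403555, 'cy': 239.18961121743388, 'xyz': array([0.40795213, 0.24845462, 0.40475036]), 'attitude': array([2.37043205, 1.69796783, 0.22632353])}
```

View pics/w2.png

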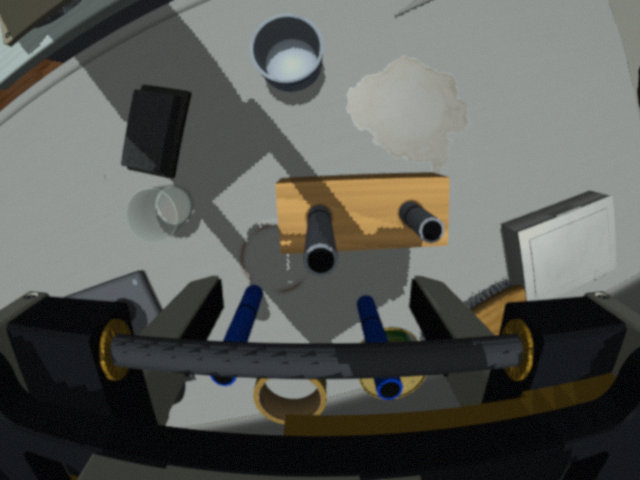

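View pics/sc2.png

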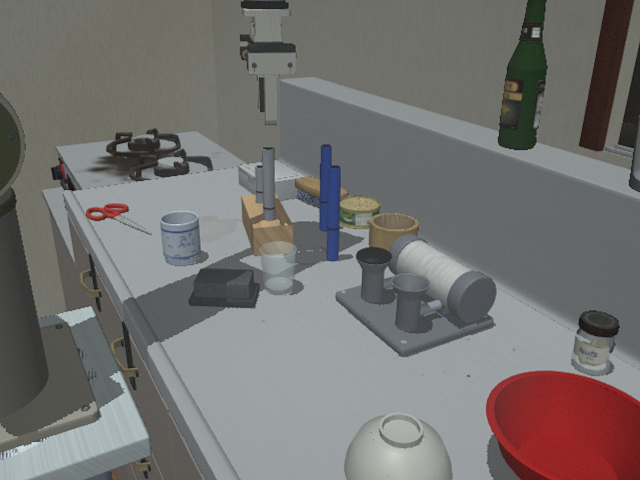

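The wrist view shows the long tube's top at about (320,258), between the fingers. I'll cross-check its position with a wrist ray.

Run:
```python
from plant import *
from h import *
c=calibration('wrist')
print(plane(c,320.5,258,.185,True),plane(c,431,232,.125,True))
print(plane(c,318,211,.055,True))
```

```text
[0.47693846 0.22784367 0.185     ] [0.50396613 0.31294946 0.125     ]
[0.47224206 0.22832724 0.055     ]
```

>>> {"fn": "carry_out", "kwargs": {"steps": [{"xyz": [0,0,-1.5],"rot": [0,0,0]},{"xyz": [0,0,-4],"rot": [0,0,0]},{"xyz": [0,0,-7],"rot": [0,0,0]},{"xyz": [0,0,-9.4],"rot": [0,0,0]},{"xyz": [0,0,-10.3],"rot": [0,0,0]},{"xyz": [0,0,-10.3],"rot": [0,0,0]},{"xyz": [0,0,-10.3],"rot": [0,0,0]}]}}

```text
t: 2.45
tool_pos: [0.478, 0.2232, 0.1534]
orientation: [2.555, 1.828, 0.001]
force: [0.7, 1.2, 0.1]
opening: 0.0929
```

>>> {"fn": "carry_out", "kwargs": {"steps": [{"xyz": [0,0,0],"rot": [0,0,0]},{"xyz": [0,0,0],"rot": [0,0,0]},{"xyz": [0,0,0],"rot": [0,0,0]},{"xyz": [0,0,0],"rot": [0,0,0]},{"xyz": [0,0,0],"rot": [0,0,0]},{"xyz": [0,0,0],"rot": [0,0,0]}], "grip": 0.1, "force": 8}}

```text
t: 3.05
tool_pos: [0.4777, 0.2228, 0.1527]
orientation: [-2.555, -1.828, 0.0]
force: [-0.5, -0.8, -0.5]
opening: 0.0498
```

>>> {"fn": "carry_out", "kwargs": {"steps": [{"xyz": [0,0,0],"rot": [0,0,0]},{"xyz": [0,0,0],"rot": [0,0,0]},{"xyz": [0,0,0],"rot": [0,0,0]},{"xyz": [0,0,0],"rot": [0,0,0]},{"xyz": [0,0,0],"rot": [0,0,0]},{"xyz": [0,0,0],"rot": [0,0,0]}]}}

```text
t: 3.65
tool_pos: [0.4778, 0.2231, 0.1526]
orientation: [-2.555, -1.828, -0.001]
force: [1.6, 2.1, -1.2]
opening: 0.0215
```

>>> {"fn": "carry_out", "kwargs": {"steps": [{"xyz": [0,0,0],"rot": [0,0,0]},{"xyz": [0,0,0],"rot": [0,0,0]},{"xyz": [0,0,0],"rot": [0,0,0]},{"xyz": [0,0,0.5],"rot": [0,0,0]},{"xyz": [0,0,1.2],"rot": [0,0,0]},{"xyz": [0,0,2.2],"rot": [0,0,0]},{"xyz": [0,0,3.2],"rot": [0,0,0]},{"xyz": [0,0,4.2],"rot": [0,0,0]},{"xyz": [0,0,5],"rot": [0,0,0]},{"xyz": [0,0,5],"rot": [0,0,0]}], "force": 50}}

```text
t: 4.65
tool_pos: [0.4784, 0.2227, 0.2043]
orientation: [2.554, 1.827, 0.002]
force: [0.9, -0.3, -0.4]
opening: 0.0204
```

>>> {"fn": "carry_out", "kwargs": {"steps": [{"xyz": [0,0,1],"rot": [0,0,0]},{"xyz": [0,0,3],"rot": [0,0,0]},{"xyz": [0,0,5],"rot": [0,0,0]},{"xyz": [0,0,6.2],"rot": [0,0,0]},{"xyz": [0,0,6.2],"rot": [0,0,0]},{"xyz": [0,0,6.2],"rot": [0,0,0]}]}}

```text
t: 5.25
tool_pos: [0.4776, 0.2228, 0.2641]
orientation: [-2.555, -1.828, 0.001]
force: [-0.4, 0.3, -1.3]
opening: 0.0204
```

Run:
```python
from plant import *
from h import *
s=read_state(); print(s['t'],s['tool_pos'],s['opening'],s['force'])
a=read_camera('scene')
b=read_camera('side')
for n,i in (('a3',a),('b3',b)): cv2.imwrite(f'pics/{n}.png',cv2.cvtColor(i,cv2.COLOR_RGB2BGR))
```

```text
5.25 [0.477626   0.22278506 0.26414918] 0.020448475767232393 [-0.4466836   0.2810233  -1.32727955]
```

View pics/a3.png

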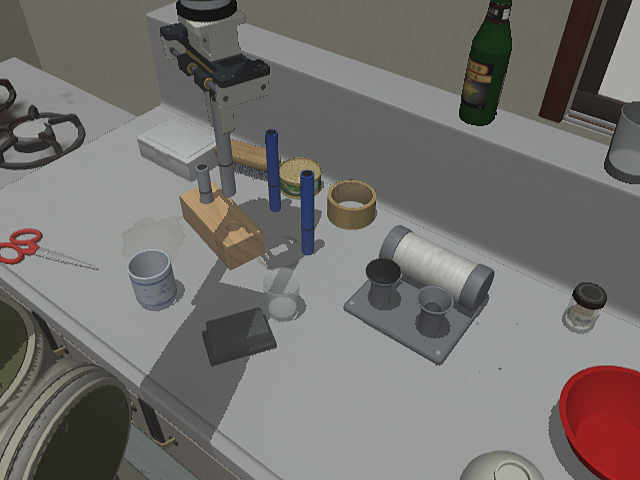

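View pics/b3.png

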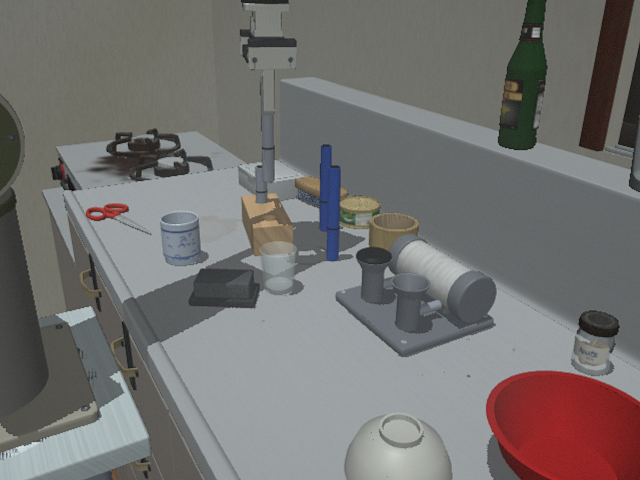

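The tube is out and upright, with its foot at about z=0.125, and the short tube is undisturbed. Next I'll carry it over to the port.

>>> {"fn": "carry_out", "kwargs": {"steps": [{"xyz": [0,-1,0],"rot": [0,0,0]},{"xyz": [0,-3.5,0],"rot": [0,0,0]},{"xyz": [0,-7,0],"rot": [0,0,0]},{"xyz": [0,-11,0],"rot": [0,0,0]},{"xyz": [0.5,-15,0],"rot": [0,0,0]},{"xyz": [1.2,-19,0],"rot": [0,0,0]},{"xyz": [1.9,-23,0],"rot": [0,0,0]},{"xyz": [2.5,-27,0],"rot": [0,0,0]},{"xyz": [3,-30.5,0],"rot": [0,0,0]},{"xyz": [3.4,-33.5,0],"rot": [0,0,0]}]}}

```text
t: 6.35
tool_pos: [0.511, -0.1146, 0.2638]
orientation: [-2.556, -1.826, 0.002]
force: [0.7, 0.8, -0.4]
opening: 0.0205
```

>>> {"fn": "carry_out", "kwargs": {"steps": [{"xyz": [0.3,-1.8,0],"rot": [0,0,0]},{"xyz": [0.3,-2.8,0],"rot": [0,0,0]},{"xyz": [0.3,-2.8,0],"rot": [0,0,0]},{"xyz": [0.3,-2.8,0],"rot": [0,0,0]},{"xyz": [0.3,-2.8,0],"rot": [0,0,0]}]}}

```text
t: 6.85
tool_pos: [0.5146, -0.1392, 0.2646]
orientation: [-2.554, -1.829, -0.0]
force: [-0.2, 0.2, -0.7]
opening: 0.0205
```

Run:
```python
from plant import *
from h import *
s=read_state(); print(s['t'],s['tool_pos'],s['opening'],s['force'])
a=read_camera('scene')
b=read_camera('side')
for n,i,x,y in (('a4',a,370,180),('b4',b,340,160)):
    i=cv2.cvtColor(i,cv2.COLOR_RGB2BGR); cv2.imwrite(f'pics/{n}.png',i)
    cv2.imwrite(f'pics/{n}c.png',cv2.resize(i[y:y+150,x:x+140],None,fx=4,fy=4,interpolation=cv2.INTER_NEAREST))
```

```text
6.85 [ 0.51464197 -0.13918482  0.26461703] 0.020526462168465185 [-0.16273006  0.23107696 -0.68817045]
```

View pics/a4c.png

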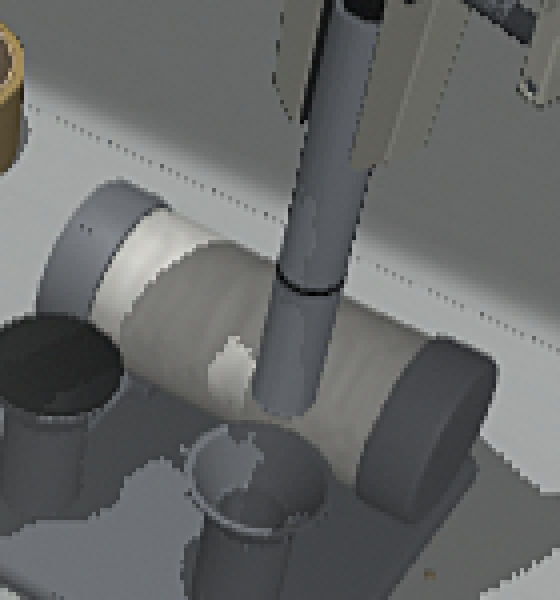

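View pics/b4c.png

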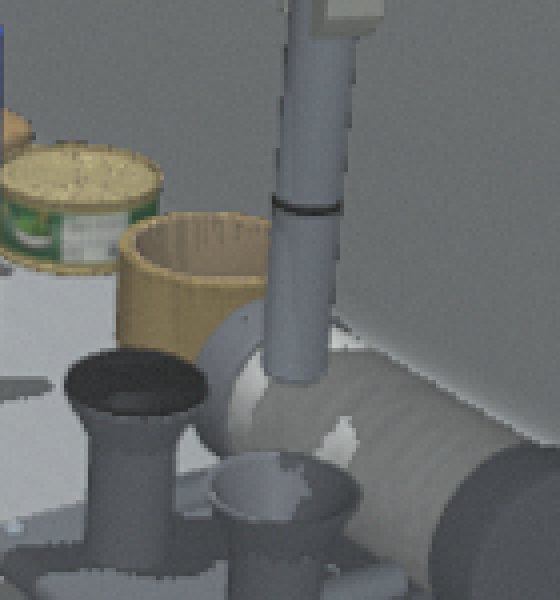

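Run:
```python
from plant import *
from h import *
a,b=calibration('scene'),calibration('side')
P,e=tri(a,(447.75,248.9),b,(416.9,211)); print('ring',P,e, plane(a,447.75,248.9,.189),plane(b,416.9,211,.189))
# predicted tube axis pixels if above the port, compare crops
t=np.linspace(0,2*np.pi,60)
for port in [(.515,-.140)]:
  for n,c,o in (('a4',a,(370,180)),('b4',b,(340,160))):
    i=cv2.imread(f'pics/{n}.png')[o[1]:o[1]+150,o[0]:o[0]+140]; i=cv2.resize(i,None,fx=4,fy=4,interpolation=cv2.INTER_NEAREST)
    for z,r in ((.127,.009),(.129,.011),(.189,.011),(.084,.024)):
      for q in t:
        u,v=proj(c,(port[0]+r*np.cos(q),port[1]+r*np.sin(q),z)); cv2.circle(i,(int((u-o[0]+.5)*4),int((v-o[1]+.5)*4)),1,(0,0,255),-1)
    cv2.imwrite(f'pics/{n}d.png',i)
```

```text
ring [ 0.51317531 -0.14122167  0.18711115] 0.0008610148455683891 [ 0.51181617 -0.14193316  0.189     ] [ 0.50921737 -0.14543244  0.189     ]
```

View pics/a4d.png

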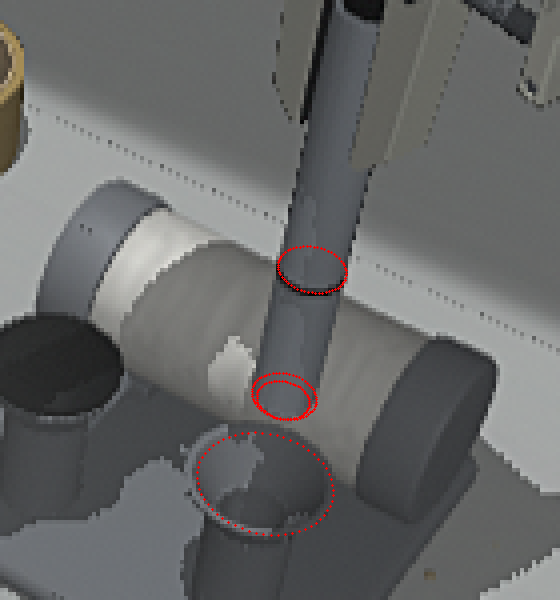

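View pics/b4d.png

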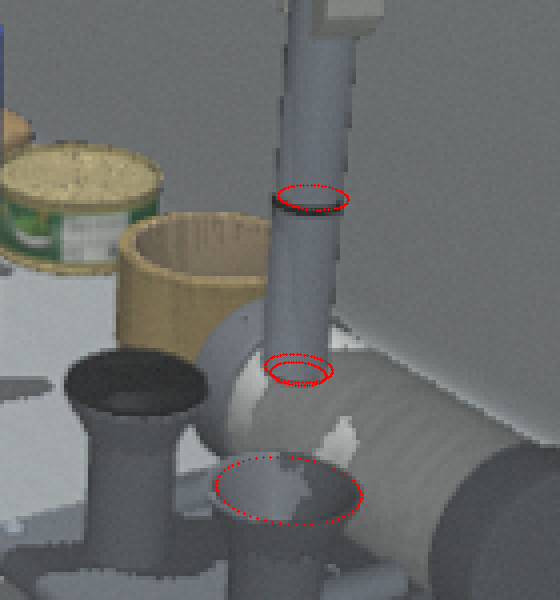

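My reading of the rim varies by about 1.5 px between crops. I'll overlay the predicted rim at higher zoom on the clean first pictures to settle it.

```bash
cat > ov.py <<'E'
import sys
from plant import *
from h import *
def ov(name,cam,o,wh,k,circs,out):
    c=calibration(cam); i=cv2.imread(name)[o[1]:o[1]+wh[1],o[0]:o[0]+wh[0]]; i=cv2.resize(i,None,fx=k,fy=k,interpolation=cv2.INTER_NEAREST)
    i=cv2.convertScaleAbs(i,alpha=1.6)
    for (x,y,z,r,col) in circs:
        for q in np.linspace(0,2*np.pi,48,endpoint=False):
            u,v=proj(c,(x+r*np.cos(q),y+r*np.sin(q),z)); cv2.circle(i,(round((u-o[0]+.5)*k),round((v-o[1]+.5)*k)),1,col,-1)
    cv2.imwrite(out,i)
E
python3 - <<'E'
from ov import *
r=(0,0,255);g=(0,255,0)
C=[(.515,-.140,.084,.024,r),(.513,-.142,.084,.024,g)]
ov('pics/scene0.png','scene',(405,275),(60,60),10,C,'pics/e1.png')
ov('pics/side0.png','side',(380,262),(60,60),10,C,'pics/e2.png')
E
```

```text
(no output)
```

View pics/e1.png

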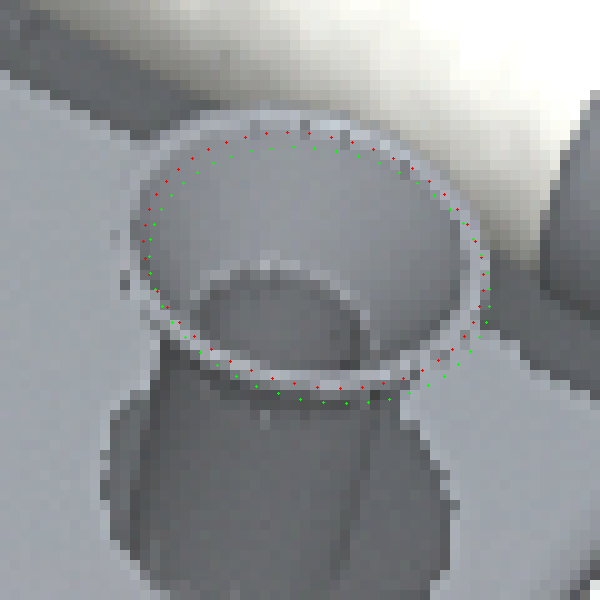

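View pics/e2.png

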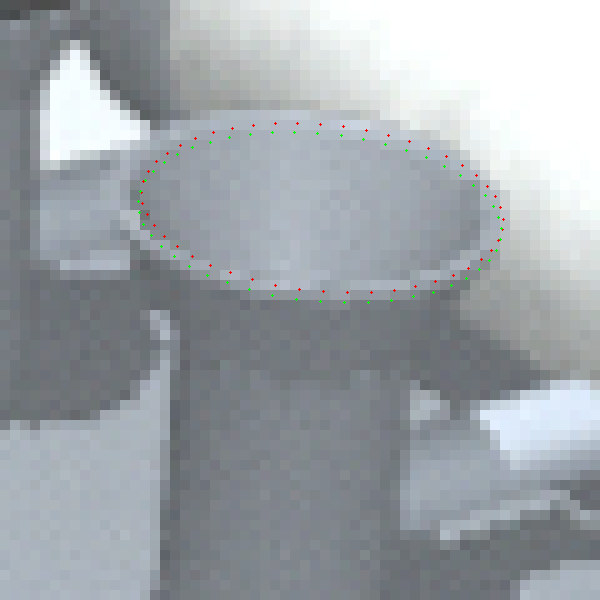

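Run:
```python
from ov import *
a,b=calibration('scene'),calibration('side')
u=proj(a,(.515,-.14,.084));v=proj(b,(.515,-.14,.084))
p=(u[0]-.55,u[1]-1.3);q=(v[0]-.35,v[1]-.25)
print(tri(a,p,b,q),plane(a,*p,.084),plane(b,*q,.084))
r=(0,0,255)
s=read_state()['tool_pos'];dz=s[2]-.1527+.015;print(s,dz)
C=[(.5145,-.139,dz,.009,r),(.5145,-.139,dz+.062,.011,r),(.5145,-.139,dz+.002,.011,r)]
ov('pics/a4.png','scene',(425,235),(45,55),10,C,'pics/f1.png')
ov('pics/b4.png','side',(400,200),(45,60),10,C,'pics/f2.png')
```

```text
(array([ 0.51658458, -0.13796003,  0.08336564]), np.float64(0.00103495909022635)) [ 0.51669777 -0.13818821  0.084     ] [ 0.51502721 -0.1392086   0.084     ]
[ 0.51476227 -0.13917444  0.26473476] 0.12703476087146492
```

View pics/f1.png

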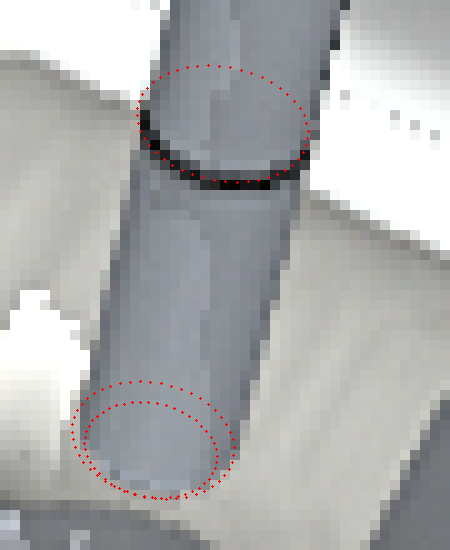

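View pics/f2.png

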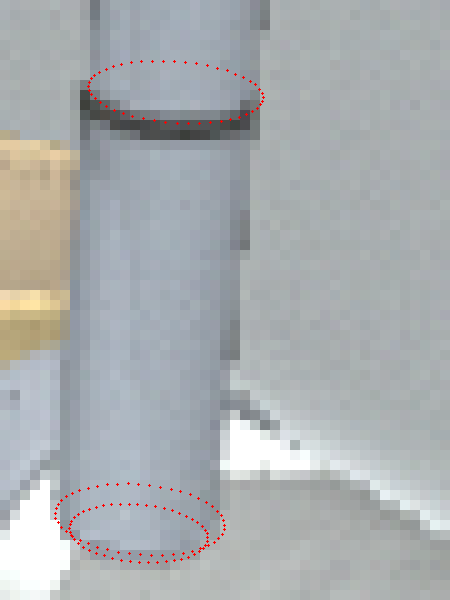

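>>> {"fn": "carry_out", "kwargs": {"steps": [{"xyz": [0.06,0.03,0],"rot": [0,0,0]},{"xyz": [0.12,0.06,-0.5],"rot": [0,0,0]},{"xyz": [0.12,0.06,-1.5],"rot": [0,0,0]},{"xyz": [0.12,0.06,-2.7],"rot": [0,0,0]},{"xyz": [0.12,0.06,-3.7],"rot": [0,0,0]},{"xyz": [0.12,0.06,-4.5],"rot": [0,0,0]},{"xyz": [0.12,0.06,-5.1],"rot": [0,0,0]},{"xyz": [0.12,0.06,-5.5],"rot": [0,0,0]},{"xyz": [0.12,0.06,-5.7],"rot": [0,0,0]},{"xyz": [0.12,0.06,-5.7],"rot": [0,0,0]}]}}

```text
t: 7.95
tool_pos: [0.5159, -0.1396, 0.2076]
orientation: [2.555, 1.828, -0.0]
force: [-0.0, 0.1, -0.3]
opening: 0.0208
```

>>> {"fn": "carry_out", "kwargs": {"steps": [{"xyz": [0,0,-0.2],"rot": [0,0,0]},{"xyz": [0,0,-0.5],"rot": [0,0,0]},{"xyz": [0,0,-0.8],"rot": [0,0,0]},{"xyz": [0,0,-1.1],"rot": [0,0,0]},{"xyz": [0,0,-1.1],"rot": [0,0,0]}]}}

```text
t: 8.45
tool_pos: [0.5157, -0.1389, 0.1959]
orientation: [-2.554, -1.827, -0.0]
force: [-0.1, 2.8, -1.7]
opening: 0.0207
```

The foot is about 6 mm into the bore with a small +y push, so I'll ease +y slightly and continue.

>>> {"fn": "carry_out", "kwargs": {"steps": [{"xyz": [0,0.05,0],"rot": [0,0,0]},{"xyz": [0,0.05,-0.3],"rot": [0,0,0]},{"xyz": [0,0.05,-0.6],"rot": [0,0,0]},{"xyz": [0,0.05,-0.9],"rot": [0,0,0]},{"xyz": [0,0.05,-1.2],"rot": [0,0,0]},{"xyz": [0,0.05,-1.2],"rot": [0,0,0]}]}}

```text
t: 9.05
tool_pos: [0.5157, -0.1388, 0.1839]
orientation: [-2.554, -1.828, 0.0]
force: [0.8, 3.8, -1.2]
opening: 0.0203
```

Run:
```python
from plant import *
from h import *
s=read_state(); print(s['t'],s['tool_pos'],s['opening'],s['force'],s['wrist_torque'])
a=read_camera('scene')
b=read_camera('side')
w=[]
for n,i,x,y in (('a5',a,370,180),('b5',b,340,160)):
    i=cv2.cvtColor(i,cv2.COLOR_RGB2BGR); cv2.imwrite(f'pics/{n}.png',i)
    w.append(cv2.resize(i[y:y+170,x:x+130],None,fx=3,fy=3,interpolation=cv2.INTER_NEAREST))
cv2.imwrite('pics/g5.png',np.hstack(w))
```

```text
9.05 [ 0.51568078 -0.13881004  0.18392368] 0.020318537676536855 [ 0.83144622  3.82539445 -1.24884028] [ 0.95538164 -0.22534842  0.06424473]
```

View pics/g5.png

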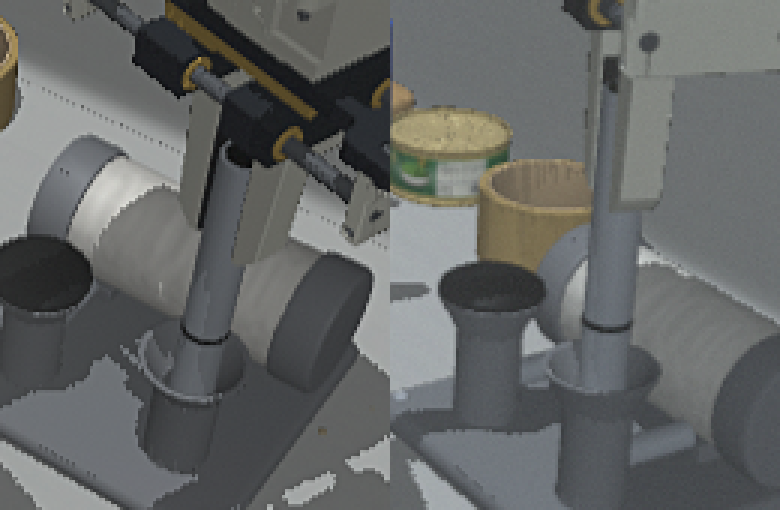

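The tube is in the bore with its ring above the mouth. I'll push slowly against the seal and correct +y a little more.

>>> {"fn": "carry_out", "kwargs": {"steps": [{"xyz": [0,0.08,-0.1],"rot": [0,0,0]},{"xyz": [0,0.08,-0.3],"rot": [0,0,0]},{"xyz": [0,0.08,-0.5],"rot": [0,0,0]},{"xyz": [0,0.08,-0.7],"rot": [0,0,0]},{"xyz": [0,0.08,-0.9],"rot": [0,0,0]},{"xyz": [0,0.08,-1.1],"rot": [0,0,0]},{"xyz": [0,0.08,-1.3],"rot": [0,0,0]},{"xyz": [0,0.08,-1.5],"rot": [0,0,0]}]}}

```text
t: 9.95
tool_pos: [0.5166, -0.1384, 0.1712]
orientation: [2.554, 1.827, 0.002]
force: [-2.5, 2.8, 9.5]
opening: 0.0211
```

>>> {"fn": "carry_out", "kwargs": {"steps": [{"xyz": [0,0,-0.2],"rot": [0,0,0]},{"xyz": [0,0,-0.4],"rot": [0,0,0]},{"xyz": [0,0,-0.6],"rot": [0,0,0]},{"xyz": [0,0,-0.8],"rot": [0,0,0]},{"xyz": [0,0,-0.9],"rot": [0,0,0]},{"xyz": [0,0,-0.9],"rot": [0,0,0]}]}}

```text
t: 10.55
tool_pos: [0.5166, -0.1384, 0.162]
orientation: [2.554, 1.827, 0.002]
force: [-1.2, 3.0, 8.6]
opening: 0.0207
```

>>> {"fn": "carry_out", "kwargs": {"steps": [{"xyz": [0,0,-0.1],"rot": [0,0,0]},{"xyz": [0,0,-0.2],"rot": [0,0,0]},{"xyz": [0,0,-0.3],"rot": [0,0,0]},{"xyz": [0,0,-0.3],"rot": [0,0,0]}]}}

```text
t: 10.95
tool_pos: [0.5167, -0.1383, 0.1593]
orientation: [2.554, 1.827, 0.002]
force: [-1.5, 4.3, 10.7]
opening: 0.0203
```

>>> {"fn": "carry_out", "kwargs": {"steps": [{"xyz": [0,0,-0.1],"rot": [0,0,0]},{"xyz": [0,0,-0.2],"rot": [0,0,0]},{"xyz": [0,0,-0.2],"rot": [0,0,0]}]}}

```text
t: 11.25
tool_pos: [0.5175, -0.1385, 0.1592]
orientation: [2.552, 1.826, 0.004]
force: [-5.1, 5.5, 20.8]
opening: 0.0205
```

Run:
```python
from plant import *
from h import *
s=read_state(); print(s['t'],s['tool_pos'],s['opening'],s['force'],s['wrist_torque'])
a=read_camera('scene')
b=read_camera('side')
w=[]
for n,i,x,y in (('a6',a,400,220),('b6',b,375,210)):
    i=cv2.cvtColor(i,cv2.COLOR_RGB2BGR); cv2.imwrite(f'pics/{n}.png',i)
    w.append(cv2.resize(i[y:y+110,x:x+75],None,fx=5,fy=5,interpolation=cv2.INTER_NEAREST))
cv2.imwrite('pics/g6.png',cv2.convertScaleAbs(np.hstack(w),alpha=1.4))
```

```text
11.25 [ 0.51745092 -0.13849086  0.15917481] 0.020466050657603232 [-5.1483694   5.48030121 20.83417444] [1.51073039 1.37505165 0.05273303]
```

View pics/g6.png

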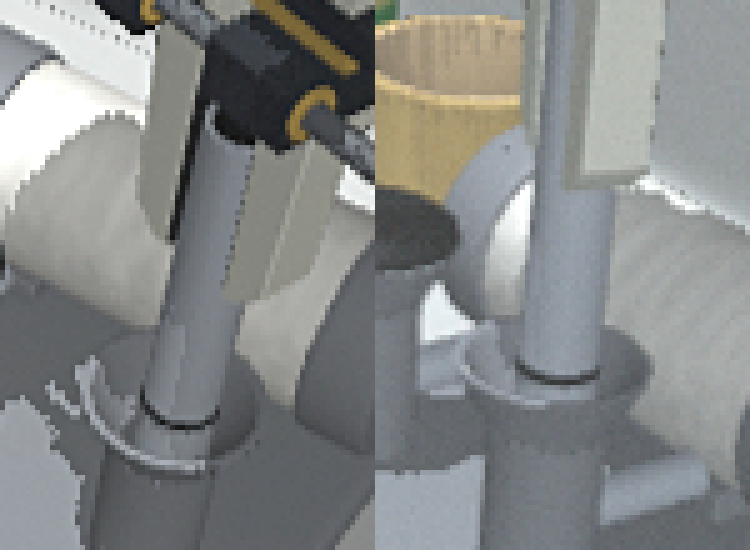

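TCP z stopped at 0.159 (predicted home 0.1597) while the force jumped to 21 N, so it looks bottomed. I'll press a little more to confirm.

>>> {"fn": "carry_out", "kwargs": {"steps": [{"xyz": [-0.05,0,-0.1],"rot": [0,0,0]},{"xyz": [-0.05,0,-0.15],"rot": [0,0,0]},{"xyz": [-0.05,0,-0.15],"rot": [0,0,0]},{"xyz": [-0.05,0,-0.15],"rot": [0,0,0]}]}}

```text
t: 11.75
tool_pos: [0.5179, -0.1386, 0.1591]
orientation: [2.551, 1.825, 0.007]
force: [-5.2, 6.9, 27.0]
opening: 0.0205
```

```bash
python3 - <<'E'
from ov import *
print(read_state()['tool_pos'],read_state()['force'])
r=(0,0,255);g=(0,255,0)
# ring at mouth level & 3mm above
C=[(.516,-.1385,.084,.011,r),(.516,-.1385,.088,.011,g)]
ov('pics/a6.png','scene',(405,270),(60,50),10,C,'pics/k1.png')
ov('pics/b6.png','side',(380,262),(60,50),10,C,'pics/k2.png')
E
python3 -c "
import cv2,numpy as np
a=cv2.imread('pics/k1.png');b=cv2.imread('pics/k2.png')
cv2.imwrite('pics/k.png',cv2.resize(np.hstack([a,b]),(800,333)))"
```

```text
[ 0.51789275 -0.13856719  0.1590734 ] [-5.21024232  6.85415687 27.01068413]
```

View pics/k.png

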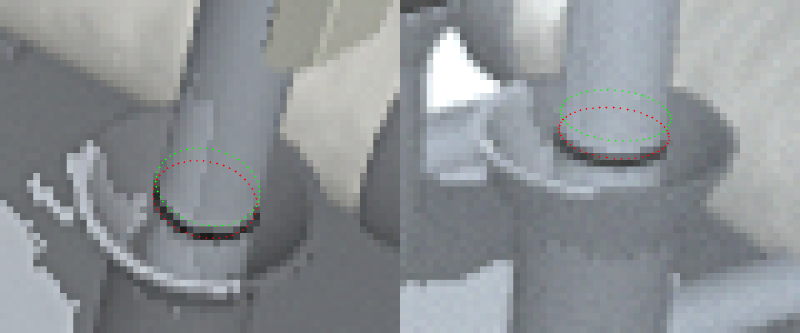

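The dark ring is level with the mouth in both views, and 27 N caused no further motion. I'll unload most of the push, then open.

>>> {"fn": "carry_out", "kwargs": {"steps": [{"xyz": [0,0,0.1],"rot": [0,0,0]},{"xyz": [0,0,0.25],"rot": [0,0,0]},{"xyz": [0,0,0.25],"rot": [0,0,0]}]}}

```text
t: 12.05
tool_pos: [0.5171, -0.1384, 0.1592]
orientation: [2.552, 1.826, 0.005]
force: [-0.7, 4.7, 12.2]
opening: 0.0206
```

>>> {"fn": "carry_out", "kwargs": {"steps": [{"xyz": [0,0,0],"rot": [0,0,0]},{"xyz": [0,0,0],"rot": [0,0,0]},{"xyz": [0,0,0],"rot": [0,0,0]},{"xyz": [0,0,0],"rot": [0,0,0]},{"xyz": [0,0,0],"rot": [0,0,0]},{"xyz": [0,0,0],"rot": [0,0,0]},{"xyz": [0,0,0],"rot": [0,0,0]}], "grip": 0.8}}

```text
t: 12.75
tool_pos: [0.5154, -0.1383, 0.1565]
orientation: [-2.555, -1.828, 0.0]
force: [-0.2, 0.0, 1.0]
opening: 0.0712
```

>>> {"fn": "carry_out", "kwargs": {"steps": [{"xyz": [0,0,0.5],"rot": [0,0,0]},{"xyz": [0,0,2],"rot": [0,0,0]},{"xyz": [0,0,4.5],"rot": [0,0,0]},{"xyz": [0,0,7.5],"rot": [0,0,0]},{"xyz": [0,0,10.5],"rot": [0,0,0]},{"xyz": [0,0,12.5],"rot": [0,0,0]},{"xyz": [0,0,13],"rot": [0,0,0]},{"xyz": [0,0,13],"rot": [0,0,0]},{"xyz": [0,0,13],"rot": [0,0,0]}]}}

```text
t: 13.65
tool_pos: [0.515, -0.1381, 0.2856]
orientation: [-2.554, -1.827, 0.001]
force: [0.7, 0.3, 0.0]
opening: 0.0744
```

Run:
```python
from ov import *
s=read_state(); print(s['t'],s['tool_pos'],s['opening'],s['force'])
for n,i in (('a7',read_camera('scene')),('b7',read_camera('side'))): cv2.imwrite(f'pics/{n}.png',cv2.cvtColor(i,cv2.COLOR_RGB2BGR))
r=(0,0,255);g=(0,255,0)
C=[(.516,-.1385,.084,.011,r),(.516,-.1385,.192,.011,r)]
ov('pics/a7.png','scene',(400,200),(80,120),5,C,'pics/k1.png')
ov('pics/b7.png','side',(370,190),(80,120),5,C,'pics/k2.png')
cv2.imwrite('pics/k7.png',np.hstack([cv2.imread('pics/k1.png'),cv2.imread('pics/k2.png')]))
```

```text
13.65 [ 0.51500238 -0.13807478  0.2856129 ] 0.07444721201826614 [0.65312839 0.25598308 0.00396877]
```

View pics/k7.png

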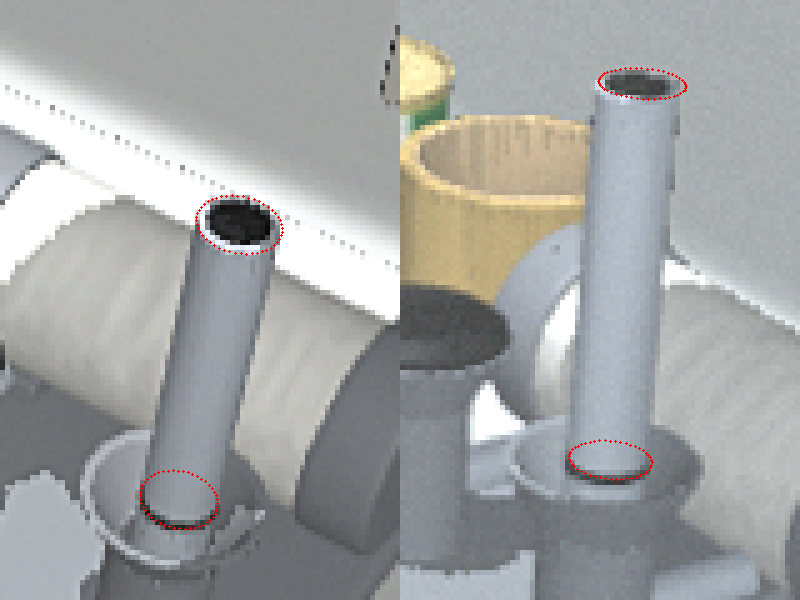

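View pics/a7.png

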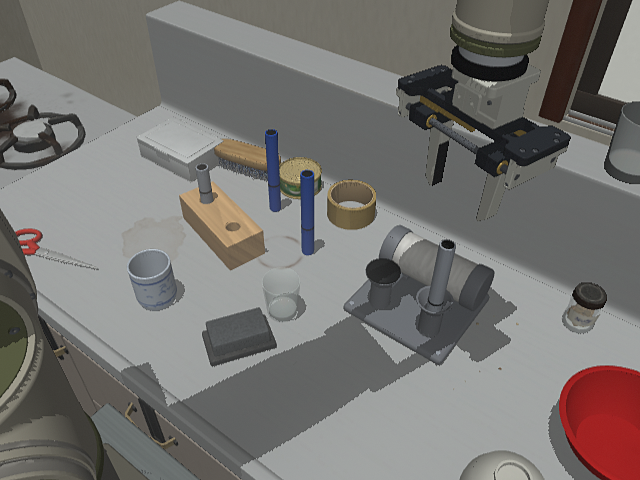

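```bash
python3 -c "
from plant import *
print(close_job())"
```

```text
the job is handed in; nothing more can be done
None
```

I took the long tube out of the stand and pushed it upright into the open collet until it bottomed. I then let go of it, raised the gripper clear and handed the job in at about 13.8 s.

- **Bottomed:** the tube stopped at tool height 0.159 m, against a predicted 0.1597 m. Raising the push from about 11 N to 27 N moved it no further. After release, the dark ring is level with the mouth and the top sits at about 192 mm, as it should when home.
- **Left alone:** the last scene picture shows the short tube still in the stand and the glass where it was. The blue tubes also look unmoved.
- **Disagreements:** before the grasp, the wrist camera put the tube's top about 4 mm off the other two cameras, so I used a middle value. My first reading of the collet position was about 2 mm off, and I corrected it before inserting. The tube leans about 1 mm over its length, and the sideways force reached about 9 N during the final press.
- **Refused call:** the first move call was refused because it lacked `rot`; nothing moved.

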